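# Open the blower's intake filter and hold its cover up for inspection

## Task

The furnace blower's intake filter needs a look: turn all three red clamp knobs anticlockwise to their open end stops while the cover is still sitting on the housing, then take the cover by its black bow handle and lift it, level all the way so that the dust on it does not slide into the filter, until it is about 10 cm above its seat. Finish while holding it there, over the housing, level and still, so that I can check the seal and the filter underneath: do not put it down or let go, leave the knobs open, and leave the other things on the bench where they are.

Things in the scene. Friction and masses are not known exactly. Their poses are not given: they have to be found in the camera images.
- filter_unit: Blower with round intake-filter housing, fixed to the bench. Origin on the bench below the housing's centre. Green housing 144 mm across, rim 125 mm high. Along the unit's +y: pipe, blue scroll (at 200 mm, top 170 mm high), motor (to 360 mm). Lugs carry three clamp knobs on a circle of 95 mm radius at 0 (a), 120 (b), 240 deg (c) anticlockwise from the unit's x; position and heading vary.
- seat (a point): centre of the housing's round rim, 125 mm above the bench: the cover's origin lies here while the cover is seated. Axes as the unit's.
- cover: Loose round aluminium cover of the housing, 156 mm across, rim 8 mm thick, 0.4 to 0.85 kg. Origin at the centre of the rim's underside, z up. A spigot 126 mm across reaches 8 mm down into the housing (3 mm play all round). The raised centre is 104 mm across, 13 mm high. A black bow handle stands across the middle along the cover's y.
- cover_grip (a point): centre of the bow handle's grip bar, 53 mm above the cover's origin, straight above its centre of mass. Bar 14 mm wide (cover's x), 14 mm tall, 96 mm long (cover's y), on two posts 41 mm either side of the centre; 33 mm free beneath it. Axes as the cover's.
- knob_a_grip (a point): red clamp knob a: centre of its upright wing, on the knob's vertical axis, 174.5 mm above the bench. Wing 42 mm long (point's x), 12 mm thick (y), 17 mm up and down from here; below it a collar 22 mm across, 10 mm high, then (32 to 40 mm below here) a steel dog 14 mm wide reaching 28 mm along +x. Axes turn with the knob.
- knob_a (a joint): turn of knob a, rad, anticlockwise seen from above: 0 clamped (wing and dog point to the housing's centre, dog 11 mm over the cover's rim), 1.45 open end stop (they lie along the cover's edge, clear of it). Starts at 0 to 0.2. Captive: turns without rising; light friction (0.1 N m), stays where left.
- knob_b_grip (a point): red clamp knob b: centre of its upright wing, on the knob's vertical axis, 174.5 mm above the bench. Wing 42 mm long (point's x), 12 mm thick (y), 17 mm up and down from here; below it a collar 22 mm across, 10 mm high, then (32 to 40 mm below here) a steel dog 14 mm wide reaching 28 mm along +x. Axes turn with the knob.
- knob_b (a joint): turn of knob b, rad, anticlockwise seen from above: 0 clamped (wing and dog point to the housing's centre, dog 11 mm over the cover's rim), 1.45 open end stop (they lie along the cover's edge, clear of it). Starts at 0 to 0.2. Captive: turns without rising; light friction (0.1 N m), stays where left.
- knob_c_grip (a point): red clamp knob c: centre of its upright wing, on the knob's vertical axis, 174.5 mm above the bench. Wing 42 mm long (point's x), 12 mm thick (y), 17 mm up and down from here; below it a collar 22 mm across, 10 mm high, then (32 to 40 mm below here) a steel dog 14 mm wide reaching 28 mm along +x. Axes turn with the knob.
- knob_c (a joint): turn of knob c, rad, anticlockwise seen from above: 0 clamped (wing and dog point to the housing's centre, dog 11 mm over the cover's rim), 1.45 open end stop (they lie along the cover's edge, clear of it). Starts at 0 to 0.2. Captive: turns without rising; light friction (0.1 N m), stays where left.
- new_filter: Bystander: new filter cartridge, yellow pleats with black rubber ends, 100 mm across, 86 mm high, upright; origin at the underside, centre. Not part of the job.
- vase: Bystander: finished amber glass vase, 84 mm across, 140 mm high, upright; origin at the underside, centre. Not part of the job.
- wrench: Bystander: steel wrench, 170 mm long, lying flat; origin at the underside, middle of the length. Not part of the job.
- jacks: Bystander: glassblower's steel jacks (spring tongs), about 220 mm long, 60 mm wide, 10 mm high, lying flat; origin at the underside, middle of the length. Not part of the job.
- wood_block: Bystander: wooden glassblower's block: round cup 90 mm across, 45 mm high, with a handle 120 mm long; origin at the underside, centre. Not part of the job.
- wax_tin: Bystander: round tin, 72 mm across, 75 mm high; origin at the underside, centre. Not part of the job.
Mind the look-alikes: they are no part of the job. What is shaped like the cover but blue, green or pink is not meant.

How it is judged (in metres and radians):
On the way, in this order (a step that is already met when the one before it is completed fails the run):
1. all three knobs are turned to their open end stops while the cover still sits on the housing (value of joint each of knob_a, knob_b, knob_c above 1.3 rad and z of cover in the frame of seat below 0.006 m), for 0.2 s.
2. the cover is lifted clear of the housing, level, in the gripper alone (z of cover in the frame of seat above 0.03 m and angle between cover's own z axis and vertical below 0.14 rad and contact force between the fingers and cover above 2 N and contact force between filter_unit and cover below 0.1 N), for 0.2 s.
At the end, for the whole second after the job is handed in: The gripper alone holds the cover, 70 to 140 mm above its seat and within 50 mm sideways of it, tilted less than 0.12 rad, slower than 30 mm/s and 0.15 rad/s; all three knobs stay turned past 1.3 rad (stop at 1.45); every bystander is within 30 mm of where it was (z of cover in the frame of seat between 0.07 and 0.14 m and horizontal distance between cover and seat below 0.05 m and angle between cover's own z axis and vertical below 0.12 rad and linear speed of cover below 0.03 m/s and angular speed of cover below 0.15 rad/s and contact force between the fingers and cover above 2 N and contact force between filter_unit and cover below 0.1 N and value of joint each of knob_a, knob_b, knob_c above 1.3 rad and distance of each of new_filter, vase, wrench, jacks, wood_block, wax_tin from where it was at the start of the episode below 0.03 m); the arm keeps its last pose, push and grip.
It fails at once if the cover is tilted by more than 0.25 rad (14 deg) (angle between cover's own z axis and vertical above 0.25 rad).
It fails at once if the cover is raised while a knob still clamps it (z of cover in the frame of seat above 0.012 m and not (value of joint each of knob_a, knob_b, knob_c above 1.2 rad)).
It fails at once if a bystander is shifted by more than 30 mm (distance of any of new_filter, vase, wrench, jacks, wood_block, wax_tin from where it was at the start of the episode above 0.03 m).
It also fails if it takes over 64 s, if anything falls off the work surface, if the arm or the gripper's body presses on something with over 40 N, if the wrist force passes 120 N, or if a joint passes its speed limit or range.

## Robot

A 7-joint arm with a two-finger parallel gripper is mounted at the origin on the work surface. World frame = base frame: x ahead of the robot, y to its left, z up, the work surface at z = 0. Lengths are in mm, angles in rad, forces in N, time in s.
With the tool pointing down it reaches from about 400 to 900 mm from the base axis. Payload 5.6 kg.
Tool frame: the origin (TCP) lies midway between the tips of the shut fingers; the grasp point (between the pads) lies 19 mm behind it; z points along the fingers, y is the line along which they close (so a half turn about z gives the same grasp; the last joint's range is limited). The gripper opens to 92 mm and grips with 3 to 60 N. Pads are 20 mm wide; open, the fingers measure 128 mm over their backs; the gripper's body (75 mm by 189 mm) begins 69 mm behind the grasp point.
Start: joints at [-1.199, 0.468, -0.012, 1.603, 0.006, 1.071, -0.056], TCP at [261.995, 594.868, 214.592] pointing down, gripper open.
Joint ranges: [-2.53, 2.53], [-0.31, 2.02], [-1.57, 1.55], [0.28, 2.44], [-1.29, 4.43], [0.15, 1.84], [-2.92, 2.92]. Speed limits (rad/s): [2.57, 2.57, 3.14, 3.14, 3.14, 3.14, 3.14].

## Interface

Orientations are given as a rotation vector (axis times angle).
In Python, from cell import robot, grip, kin, viewer gives the robot as it stands. Calls block until the motion is done:
- robot.movep(position, orientation): joint-space move of the TCP to a pose.
- robot.servo_line(position, feed=150, rotation=None): straight line of the TCP; rotation=None keeps the orientation; feed is the mean speed in mm/s.
- robot.goto_joints(angles): joint-space move.
- grip(opening, newtons=None): opening from 0.0 (shut) to 1.0 (fully open); newtons is the grip in N (None keeps the last); returns when the fingers have stopped.
- robot.hold(seconds).
- kin.ik(position, orientation): joint angles nearest the present ones, or None.
- robot.observe(): the state.
- viewer.read_camera(name): name is "scene" or "top" or "wrist"; returns the picture (480x640x3 uint8, red, green, blue); there is no depth.
- viewer.camera_info(name): a dict with "camera_matrix" (3x3 intrinsics, pixels), "k1" (the pictures are not rectified: a ray, as slopes to the right and down, at radius r is drawn at 1 + k1 r^2 times it, then the intrinsics apply), "R" (3x3) and "t" (3): a world point X has camera coordinates R X + t. Camera axes: x right, y down, z forward; pixel columns grow to the right and rows downward; lengths in mm; the calibration is good to about 2 mm. A picture is of the moment at which its call begins: read the wrist's pose just before it. camera_info takes no time and is no camera call; for the wrist camera it gives the pose at the moment of the call.
A pose or a line that the arm cannot do raises robot.IKError and nothing moves.
- robot.job_done(): hands the job in; it is judged then, once.
Trained networks look in the newest picture that a camera, given by its name, has taken for a name from the list of things; names that differ only in an ending like _2 or _b are one class to them, and where a whole thing is asked for, a point or a joint stands for the part that bears it (a point fixed in the world has none). Each returns a list of dicts, best first, with "confidence" (0 to 1); they miss things now and then, are a little off and sometimes report something else, mostly with a low value. They report only what shows in the picture. A call takes as long as a camera call. They do not tell look-alikes from the thing itself.
- viewer.silhouettes(name, camera): "mask" (480x640 bool, what is visible of it).
- viewer.pinpoint(name, camera): "at" ([x, y, z] in mm, in the coordinates of the camera as it stood for that picture, good to about 4 mm: a listed point, or the origin of a listed thing).
The state is a dict: "t": time; "joints": joint angles; "joint_velocities": joint speeds; "joint_torque": joint torques, N m; "tcp_pos": TCP position; "tcp_rot": TCP orientation; "contact_force": force on the tool from outside, world axes, zero at the start; "wrist_torque": the same for the moment, N m; "grip_width": opening from 0.0 (shut) to 1.0 (fully open); "grip_force": force on a finger pad.
Only numpy, scipy, OpenCV 4.12 (cv2) and the standard library are available. Lean on these libraries where they do the work, as an engineer would, in place of code of your own. Each camera call takes 0.05 s, during which the arm holds its last target. There are 200 camera calls.

## Working session

There is one attempt and no reset: what is moved stays moved. The work goes in short steps, each a Python script; the robot and the scene stay as the last script left them, time stands still between calls to the robot, and variables do not carry over. Pictures are saved under pics/ and viewed, at most 10 in all, crops included, and the job is handed in when it is done.

```bash
ls; mkdir -p pics; python3 - <<'E'
from cell import robot,grip,kin,viewer
import cv2,numpy as np
for c in("top","scene"):
    im=viewer.read_camera(c); cv2.imwrite(f"pics/{c}0.png",im[:,:,::-1])
    I=viewer.camera_info(c);R=np.array(I["R"]);t=np.array(I["t"])
    print(c,I["k1"],np.array(I["camera_matrix"]).round(0).tolist(),(-R.T@t).round())
    for n in["filter_unit","cover","cover_grip","knob_a_grip","new_filter","vase","wrench","jacks","wood_block","wax_tin"]:
        print(n,[(round(d["confidence"],2),(R.T@(np.array(d["at"])-t)).round().tolist()) for d in viewer.pinpoint(n,c)])
o=robot.observe();print(o["t"],o["tcp_rot"],o["tcp_pos"])
E
```

```text
pics
top -0.13369587377928893 [[563.0, 0.0, 325.0], [0.0, 563.0, 232.0], [0.0, 0.0, 1.0]] [ 261.   -9. 1536.]
filter_unit [(0.37, [562.0, -42.0, 123.0])]
cover [(0.98, [532.0, -482.0, 8.0]), (0.8, [567.0, -40.0, 123.0]), (0.8, [689.0, -370.0, 7.0]), (0.75, [238.0, 261.0, 11.0])]
cover_grip [(0.73, [687.0, -368.0, 57.0]), (0.64, [238.0, 263.0, 58.0]), (0.63, [529.0, -488.0, 59.0]), (0.6, [560.0, -36.0, 179.0])]
knob_a_grip [(0.54, [655.0, -64.0, 171.0])]
new_filter [(0.87, [332.0, -238.0, -3.0])]
vase [(0.62, [516.0, -288.0, 1.0])]
wrench [(0.94, [454.0, 192.0, -3.0])]
jacks [(0.78, [731.0, -121.0, 1.0])]
wood_block [(0.72, [326.0, -373.0, -3.0]), (0.48, [732.0, -121.0, 2.0])]
wax_tin [(0.78, [641.0, 412.0, 2.0])]
scene -0.06460325927577089 [[469.0, 0.0, 324.0], [0.0, 469.0, 240.0], [0.0, 0.0, 1.0]] [1080.  -68. 1157.]
filter_unit [(0.56, [564.0, -35.0, 3.0])]
cover [(0.96, [684.0, -364.0, 7.0]), (0.95, [529.0, -482.0, 6.0]), (0.81, [570.0, -33.0, 124.0]), (0.66, [239.0, 270.0, 11.0])]
cover_grip [(0.96, [690.0, -366.0, 57.0]), (0.92, [566.0, -32.0, 178.0]), (0.77, [242.0, 269.0, 65.0]), (0.74, [530.0, -482.0, 62.0])]
knob_a_grip [(0.54, [661.0, -57.0, 176.0])]
new_filter [(0.97, [339.0, -238.0, 1.0]), (0.48, [646.0, 416.0, 1.0])]
vase [(0.58, [510.0, -286.0, 3.0])]
wrench [(0.91, [457.0, 199.0, -0.0]), (0.73, [493.0, -100.0, 173.0])]
jacks [(0.93, [738.0, -123.0, -2.0]), (0.73, [566.0, -35.0, 3.0])]
wood_block [(0.87, [327.0, -366.0, 2.0])]
wax_tin [(0.59, [642.0, 417.0, -1.0])]
1.1 [6.47102394e-01 3.07416874e+00 8.15589650e-05] [262.02877187 594.84862487 214.62413981]
```

View pics/top0.png

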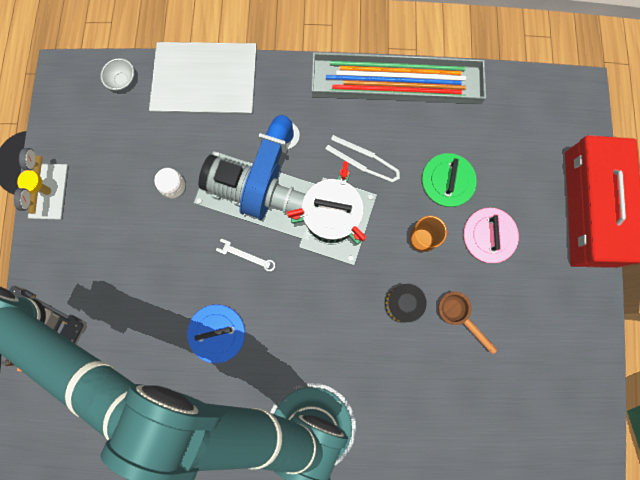

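View pics/scene0.png

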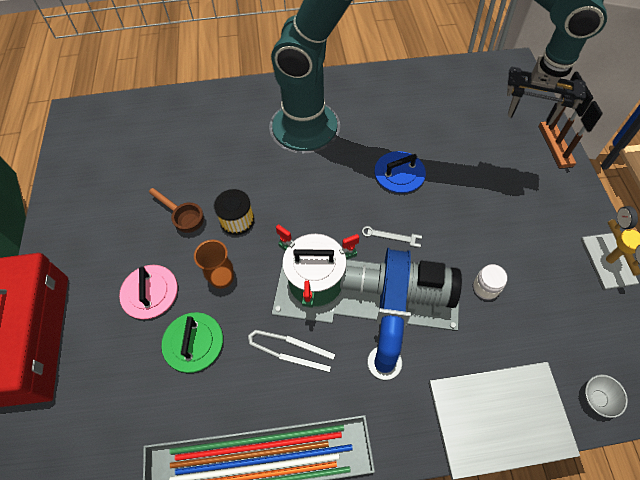

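The cover meant is the aluminium (white) one seated on the green housing with the three red knobs, at top px (333,208). The look-alikes on the bench are blue (216,333), green (449,180) and pink (491,235), and none of them is aluminium. I'll go above the unit for one close look.

```bash
cat > h.py <<'E'
from cell import robot,grip,kin,viewer
import numpy as np,cv2
from scipy.spatial.transform import Rotation as Ro
def down(psi):
    c,s=np.cos(psi),np.sin(psi)
    return Ro.from_matrix(np.array([[-s,c,0],[c,s,0],[0,0,-1]]).T).as_rotvec()
def psi():
    y=Ro.from_rotvec(robot.observe()["tcp_rot"]).as_matrix()[:,1]; return np.arctan2(y[1],y[0])
def topx(P,I):
    R,t=np.array(I["R"]),np.array(I["t"]);K=np.array(I["camera_matrix"])
    c=np.atleast_2d(P)@R.T+t; s=c[:,:2]/c[:,2:]; s=s*(1+I["k1"]*(s**2).sum(1,keepdims=True))
    return s*[K[0,0],K[1,1]]+[K[0,2],K[1,2]]
def toworld(uv,z,I):
    R,t=np.array(I["R"]),np.array(I["t"]);K=np.array(I["camera_matrix"])
    d=(np.atleast_2d(uv)-[K[0,2],K[1,2]])/[K[0,0],K[1,1]]; s=d.copy()
    for _ in range(20): s=d/(1+I["k1"]*(s**2).sum(1,keepdims=True))
    r=np.c_[s,np.ones(len(s))]@R; C=-R.T@t
    return C+r*((z-C[2])/r[:,2])[:,None]
E
python3 - <<'E'
from h import *
for z in (480,440,400):
    try: robot.movep([530,-38,z],down(np.deg2rad(-17))); break
    except robot.IKError: print("no",z)
robot.hold(.3)
I=viewer.camera_info("wrist"); im=viewer.read_camera("wrist"); cv2.imwrite("pics/w0.png",im[:,:,::-1])
R=np.array(I["R"]);t=np.array(I["t"]);print((-R.T@t).round(),R[2].round(2))
for n in["cover","cover_grip","knob_a_grip"]:
    print(n,[(round(d["confidence"],2),(R.T@(np.array(d["at"])-t)).round(1).tolist()) for d in viewer.pinpoint(n,"wrist")])
hsv=cv2.cvtColor(im,cv2.COLOR_RGB2HSV)
m=(((hsv[...,0]<8)|(hsv[...,0]>172))&(hsv[...,1]>150)&(hsv[...,2]>60)).astype(np.uint8)
n,l,st,ce=cv2.connectedComponentsWithStats(m)
for i in range(1,n):
    if st[i,4]>100:
        p=toworld(np.argwhere(l==i)[:,::-1],191.5,I)[:,:2]; w,v=np.linalg.eigh(np.cov(p.T))
        print(st[i],p.mean(0).round(1),np.rad2deg(np.arctan2(v[1,1],v[0,1])).round(1),(np.sqrt(12*w)).round())
o=robot.observe();print(o["t"],o["tcp_pos"],o["joints"])
E
```

```text
[551.  32. 650.] [-0.08 -0.25 -0.97]
cover [(0.92, [531.2, -484.1, 6.6]), (0.68, [238.9, 267.2, 9.2]), (0.57, [560.9, -37.3, 122.8])]
cover_grip [(0.91, [568.9, -39.9, 179.3]), (0.81, [531.4, -479.9, 58.3]), (0.56, [238.3, 265.9, 62.9])]
knob_a_grip [(0.84, [655.8, -64.7, 174.7])]
[ 577   94   32  210 1589] [ 843.1 -141.2] 90.0 [  9. 268.]
[303  99  21  29 269] [544.2  56.7] 108.8 [11. 32.]
[414 176  31  12 248] [655.6 -60.9] 173.2 [10. 35.]
[306 233  19  28 293] [497.9 -97.2] 48.4 [13. 38.]
4.2083 [530.0070447  -38.00462529 479.9994607 ] [-0.63223837  0.10234224  0.72100386  1.52411433 -0.0675376   1.54054247
 -0.20850836]
```

View pics/w0.png

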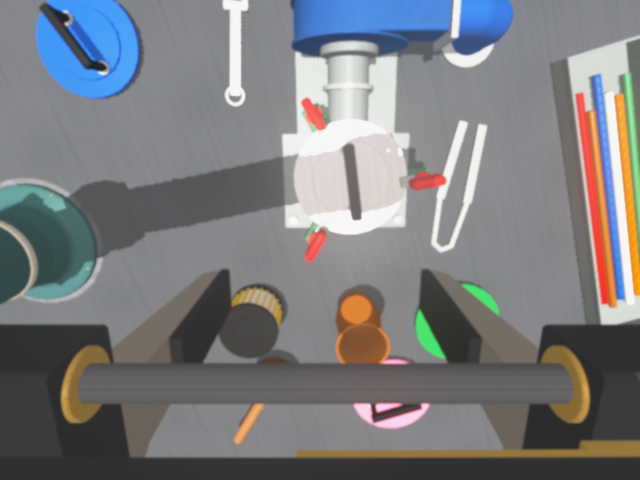

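The wrist view shows the white cover at (352,178) with its handle, and red wings at (313,113) b, (429,182) a and (316,245) c. All of these match the unit heading of about -17°, with the centre near (566,-37). I'll start with knob a.

```bash
cat >> h.py <<'E'
C=np.array([566.,-37.]);H=np.deg2rad(-17)
def f(): 
    o=robot.observe(); return o["contact_force"].round(1) if hasattr(o["contact_force"],"round") else o["contact_force"], np.round(o["wrist_torque"],2)
def rot(d,T=1):   # world-yaw by d with the last joint, tool vertical
    j=np.array(robot.observe()["joints"]); j[6]-=d; robot.goto_joints(j)
def approach(k,q,zt=157,opening=.45):
    a=H+k*2*np.pi/3; p=C+95*np.array([np.cos(a),np.sin(a)])
    y=a+q-np.pi/2
    y=(y-H+np.pi/2+(-1.0 if k==0 else .0))
    # choose the half-turn per knob: a -107deg, b 13deg, c -47deg at q=0
    y=np.deg2rad([-107,13,-47][k])+q
    grip(opening,20); robot.movep([*p,262],down(y)); robot.servo_line([*p,zt],feed=120)
E
sed -i '/y=a+q-np.pi\/2/d;/y=(y-H/d' h.py
python3 - <<'E'
from h import *
approach(0,.17); print(f())
w=grip(0,20); o=robot.observe(); print(w,o["grip_width"],o["grip_force"],f(),o["tcp_pos"],o["joints"],psi(),o["t"])
E
```

```text
(array([-0.1, -1. , -0.8]), array([-0.04,  0.13, -0.  ]))
False 0.12890706688734455 19.970305860042572 (array([0.6, 4.1, 2.4]), array([0.87, 0.19, 0.07])) [657.20803299 -63.38116064 157.31141439] [-0.49380048  0.65104132  0.79463453  1.66415418 -0.52359008  1.05119689
 -1.22991719] -1.6962229113684633 7.6583
```

```bash
sed -i 's/j\[6\]-=d/j[6]+=d/' h.py
python3 - <<'E'
from h import *
p0=psi(); t0=robot.observe()["t"]
rot(.1); d=psi()-p0; print(d,f())
if d>.05:
    rot(1.0); print(psi()-p0,f())
    q=psi()-np.deg2rad(-107); print("q",q)
    for i in range(6):
        rot(.05); print((psi()-np.deg2rad(-107)).round(3),f(),robot.observe()["t"])
        if abs(robot.observe()["wrist_torque"][2])>.5: break
E
```

```text
0.09778205030569276 (array([-0.1,  1.3,  1.8]), array([0.38, 0.18, 0.1 ]))
1.0958983842395065 (array([-0.5,  1.2,  0.5]), array([0.15, 0.04, 0.11]))
q 1.2671777725049758
1.315 (array([0.4, 1.3, 2.2]), array([0.23, 0.1 , 0.1 ])) 9.1
1.363 (array([-0.3,  1.4,  1. ]), array([0.24, 0.07, 0.09])) 9.35
1.411 (array([-0.2,  1.3,  1.5]), array([0.16, 0.08, 0.07])) 9.6
1.459 (array([0.9, 1.6, 0.8]), array([ 0.28,  0.09, -0.06])) 9.85
1.506 (array([-0. ,  2. ,  0.4]), array([ 0.26,  0.05, -0.46])) 10.1
1.553 (array([0.1, 2.3, 0.2]), array([ 0.25,  0.16, -0.54])) 10.35
```

Knob a reached its stop (torque rises past 1.46 rad). Next are b and c.

```bash
cat >> h.py <<'E'
def up():
    grip(.4); p=robot.observe()["tcp_pos"]; robot.servo_line([p[0],p[1],262],feed=150)
E
python3 - <<'E'
from h import *
up()
for k in (1,2):
    q0=.095; approach(k,q0); print(k,f())
    grip(0,20); o=robot.observe(); print(o["grip_width"],f(),o["tcp_pos"][:2],o["t"])
    if not .1<o["grip_width"]<.16 or np.abs(f()[0]).max()>15: print("bad");break
    p0=psi(); rot(1.2); print(psi()-p0,f())
    for i in range(6):
        rot(.05); q=psi()-p0+q0; print(round(q,3),f()[1][2])
        if q>1.43 and abs(f()[1][2])>.4: break
    up()
    print(robot.observe()["t"])
E
```

```text
1 (array([-0.3,  0.2,  1.2]), array([-0.09,  0.07, -0.01]))
0.13323254050002514 (array([-2.7,  0.1,  4.2]), array([-0.14,  0.72, -0.09])) [544.32513771  55.51863857] 14.2833
1.1992203232648484 (array([0.5, 1.3, 0.2]), array([ 0.43, -0.04, -0.07]))
1.343 0.08
1.391 0.18
1.439 0.06
1.486 -0.26
1.533 -0.49
18.025
2 (array([-0.4,  0.3,  0.4]), array([-0.04,  0.11,  0.  ]))
0.12771119144361553 (array([ 2.4, -0.8,  0.1]), array([-0.23, -0.2 , -0.11])) [ 497.06007068 -102.00634851] 21.5917
1.199213954308827 (array([ 2.7, -0.4, -1.7]), array([-0.19, -0.7 , -0.02]))
1.343 0.1
1.391 0.1
1.44 0.02
1.487 -0.28
1.533 -0.54
25.3333
```

```bash
python3 - <<'E'
from h import *
robot.movep([530,-38,400],down(H)); robot.hold(.2)
I=viewer.camera_info("wrist"); im=viewer.read_camera("wrist")
R=np.array(I["R"]);t=np.array(I["t"])
print([(round(d["confidence"],2),(R.T@(np.array(d["at"])-t)).round(1).tolist()) for d in viewer.pinpoint("cover_grip","wrist")])
u=topx([[*C,185]],I)[0]; x,y=np.clip(u-[130,100],0,[380,280]).astype(int)
b=im[y:y+200,x:x+260,::-1]; cv2.imwrite("pics/w1.png",cv2.resize(b,(780,600)))
# dark bar
m=(im.max(2)<70).astype(np.uint8); n,l,st,ce=cv2.connectedComponentsWithStats(m)
for i in range(1,n):
    if st[i,4]>150 and np.hypot(*(ce[i]-u))<60:
        p=toworld(np.argwhere(l==i)[:,::-1],185,I)[:,:2]; w,v=np.linalg.eigh(np.cov(p.T))
        print(p.mean(0).round(1),np.rad2deg(np.arctan2(v[1,1],v[0,1])).round(1),np.sqrt(12*w).round())
print(u,x,y,robot.observe()["t"])
E
```

```text
[(0.73, [567.6, -39.8, 181.0]), (0.73, [530.6, -480.0, 57.2]), (0.55, [239.7, 265.9, 60.7])]
[358.64384105 193.58880048] 228 93 26.825
```

View pics/w1.png

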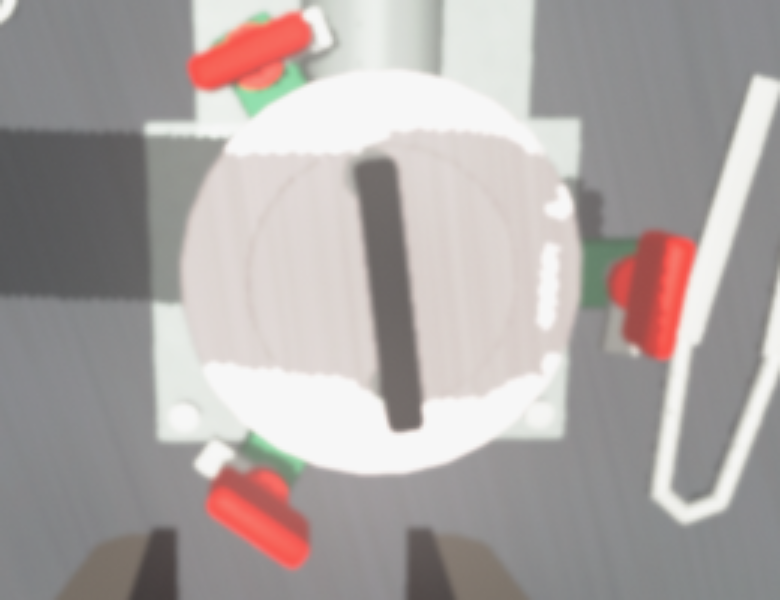

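The crop shows all three red wings lying along the cover's edge, with the dogs clear. The black bar runs from (377,160) to (403,430) in the crop, so it is slightly yawed relative to the unit. I'll measure that and grasp along it.

```bash
python3 - <<'E'
from h import *
I=viewer.camera_info("wrist")
e=toworld(np.array([[228+377/3,93+160/3],[228+403/3,93+430/3]]),183,I)[:,:2]
d=e[0]-e[1]; a=np.arctan2(d[1],d[0]); c=e.mean(0); L=np.hypot(*d)
print(e.round(1),np.rad2deg(a),L,c)
c=(c+np.array([567,-38.5]))/2; y=a-np.pi/2; print(c,np.rad2deg(y))
if L>80 and L<110 and abs(y-H)<.3:
    grip(.5,20); robot.movep([*c,262],down(y)); robot.servo_line([*c,158],feed=120); print(f())
    grip(0,20); o=robot.observe(); print(o["grip_width"],o["grip_force"],f(),o["tcp_pos"],o["t"])
E
```

```text
[[574.4   9.9]
 [557.6 -82.5]] 79.70391677151243 93.94739831185069 [566.02330823 -36.29828261]
[566.51165411 -37.39914131] -10.296083228487579
(array([-0. , -0. , -0.3]), array([-0.06,  0.1 ,  0.01]))
0.1472977622299206 19.986638724803925 (array([-0.1,  1.3,  2.1]), array([0.08, 0.39, 0.18])) [566.36867334 -37.33735881 158.12368827] 29.3917
```

```bash
python3 - <<'E'
from h import *
grip(0,50); p=robot.observe()["tcp_pos"]; print(f())
robot.servo_line([p[0],p[1],173],feed=30); robot.hold(.2); print(f(),robot.observe()["grip_width"])
robot.servo_line([p[0],p[1],p[2]+102],feed=50); robot.hold(.5)
o=robot.observe(); print(f(),o["grip_width"],o["grip_force"],o["tcp_pos"],o["tcp_rot"],o["t"])
im=viewer.read_camera("scene"); cv2.imwrite("pics/s2.png",cv2.resize(im[150:400,200:500,::-1],(720,600)))
E
```

```text
(array([-1.6,  1. ,  4.2]), array([0.1 , 0.51, 0.26]))
(array([-0. ,  0. , -6.6]), array([-0.01,  0.07,  0.01])) 0.1490910910818105
(array([-0.6, -0.3, -5.7]), array([-0.02,  0.08, -0.03])) 0.14747006487471118 49.96581852436066 [566.41317657 -37.29734596 260.10934018] [-2.41175497e+00 -2.01318789e+00  5.51198052e-05] 32.85
```

View pics/s2.png

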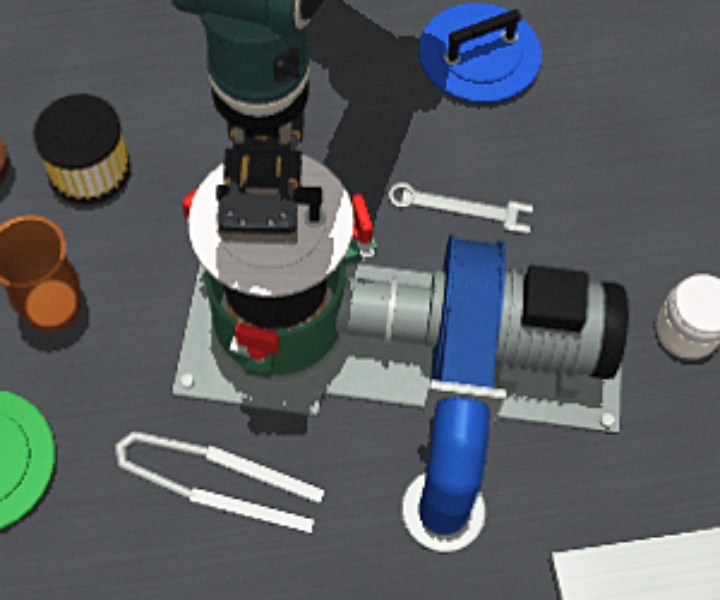

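The picture shows the cover at (270,225), level in the gripper above the open housing, with the knobs open and the bystanders where they were. I'm handing it in.

```bash
python3 -c "
from h import *
robot.hold(.3); print(robot.job_done())"
```

```text
the job is handed in; nothing more can be done
None
```

The job is handed in: all three knobs are turned to their open stops, and the gripper is holding the cover level and still about 10 cm above its seat, with the other things on the bench left where they were.

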